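Hold the spring clip open astride the tall recipe card

ROBOT

A 6-joint arm with a two-finger parallel gripper is mounted at the origin on a cart in front of the work surface, level with it; the furniture and walls round the work are solid. World frame = base frame: x ahead of the robot, y to its left, z up, the work surface at z = 0. Lengths are in m, angles in rad, forces in N, time in s.
With the tool pointing down it reaches from about 0.35 to 0.975 m from the base axis. Payload 4.9 kg.
Tool frame: the origin (TCP) lies midway between the tips of the shut fingers; the grasp point (between the pads) lies 19 mm behind it (manip.pinch_z is the x of the grasp point in the tool frame, in m); x points along the fingers, y is the direction in which the jaws open and shut, and the axes are right-handed (so a half turn about x gives the same grasp; the last joint's range is limited). The gripper opens to 85 mm and grips with 20 to 120 N. Pads are 22 mm wide; open, the fingers measure 114 mm over their backs; the gripper's body (76 mm by 85 mm) begins 54 mm behind the grasp point. The pads swing forward as they close: fully open they stand 13 mm farther back than shut.
Start: joints at [1.071, 0.053, 1.613, -0, 1.476, -0.119], TCP at [0.232, 0.58, 0.231] pointing down, gripper open.
Joint ranges: [-3.01, 3.01], [-1.01, 2.22], [0.06, 2.58], [-1.02, 4.17], [0.09, 2.62], [-3.14, 3.14]. Speed limits (rad/s): [2.57, 2.57, 3.14, 3.14, 3.14, 3.14].

INTERFACE

Orientations are given as a unit quaternion [w, x, y, z].
In Python, from plant import sensors, cams, workorder, manip gives the robot as it stands.
- The arm moves only by the tool drive_tool, never from a script. Its argument "series" is a list of rows, each an object of numbers: "x", "y", "z": the shift along the tool's x, y, z in units of 25 mm (1.0 is 25 mm); "ax", "ay", "az": the turn, a rotation vector about the tool's x, y, z in units of 5 degrees (1.0 is 5 degrees). A call has 1 to 5 rows; each row is the pose to reach, as a shift and turn from the pose commanded when the call began, along the tool's axes at that moment; what a row does not reach only later rows make up. A row lasts 1/12 s, in which the tool goes at most 41.7 mm and 7.16 degrees, less where a joint would pass 70% of its speed; a pose out of reach is approached as far as the arm can. A call with a gripper value outside its range is refused whole. "hand" is the opening, from 0 (shut) to 1 (fully open), set as the call begins (left out, the last holds). The fingers move at their own pace and stop on an object; the grip force is fixed at half the most. Time passes only in rows, so rows that repeat a pose let the fingers close. It gives the time, the measured TCP pose, the force and the opening at its end, in the units of the state.
- sensors.state(): the state, without advancing time (a new reading comes with each control period).
- cams.grab_frame(name): name is "side" or "top" or "wrist"; returns a dict with "img" (384x512x3 uint8, blue, green, red), "camera_matrix" (3x3 intrinsics, pixels), "cam_to_world" (4x4, takes a point from camera to world coordinates). Camera axes: x right, y down, z forward; pixel columns grow to the right and rows downward; lengths in m; the calibration is good to about 2 mm. The wrist camera is an equidistant fisheye: a pixel r from the principal point sees the ray r / f radians off the axis. A picture is of the moment at which its call begins. There is no depth.
- workorder.job_done(): hands the job in, once; it reports no verdict.
The state is a dict: "time": time; "joint_pos": joint angles; "joint_vel": joint speeds; "joint_efforts": joint torques, N m; "tool_pos": TCP position; "tool_rot": TCP orientation; "contact_force": force on the tool from outside, world axes, zero at the start; "ft_torque": the same for the moment, N m; "gripper_width": opening from 0.0 (shut) to 1.0 (fully open).
Only numpy, scipy, OpenCV 4.12 (cv2) and the standard library are available. Lean on these libraries where they do the work, as an engineer would, in place of code of your own. Each camera call takes 0.05 s, during which the arm holds its last target.

TASK

Squeeze the levers of the steel spring clip that sits on the low recipe card, lift it off open, and carry it to the tall recipe card. Lower it there so that its wide-open jaws gape around the middle of the card's top edge, one jaw in front and one behind, the edge well inside the mouth but nothing touching the card. Finish like that, still holding the clip squeezed open in the air: never let it shut on that card, and do not shove the card stands or disturb the mug, the little glass and the sugar bowl.

Things in the scene. Friction and masses are not known exactly. Their poses are not given: they have to be found in the camera images.
- clip: Steel spring clip, about 50 g, starting upright, jaws down, clamped on the low card's top edge. Origin: centre of its coil barrel (the hinge: 10 mm thick, 40 mm long, resting on the card edge). y: along the hinge and the card; x: across, from lever to lever; z: up, jaws to levers. Jaws 36 mm wide along y, their tips 31 mm below the origin shut, 28 mm open. Squeezing the levers along x opens it.
- clip_grip (a point): Place to squeeze the clip: midway between its levers, 26 mm above its origin. Lever plates: 26 mm wide along y, 3 mm thick. Shut, they flare in a V, 1 to 35 mm above the origin, 24 mm wide outside at the bottom, 52 mm at the top; fully squeezed they are upright and parallel, 23 mm over both, up to 41 mm above the origin. Each takes 5 N at the top to start, at the stop 6 N there or 10 N here.
- clip_mouth (a point): Midway between the clip's jaw tips, 28 mm below its origin.
- jaw (a joint): Opening angle of each of the clip's two jaws from its shut place on a card, in rad (the two move together): 0 on a card, -0.05 empty, 0.4 at the stop (levers fully squeezed). The clear gap between the jaw tips is about 3 mm at 0, 18 mm at 0.25 and 26 mm at 0.4.
- small_stand: Low card in a stand: white stone foot 84 x 130 x 24 mm with a stiff upright white card 100 mm wide, 3 mm thick, whose top edge is 80 mm above the worktop. Weighs 0.8 kg, stands loose. Origin: centre of the underside; x: the card's thickness direction, y: along the card, z: up.
- small_edge (a point): Middle of the low card's top edge, 80 mm above the worktop; axes as of its stand.
- tall_stand: Tall card in a stand: same foot and card width and thickness, but the card's top edge is 125 mm above the worktop. Weighs 0.8 kg, stands loose. Origin: centre of the underside; x: the card's thickness direction, y: along the card, z: up. Its place and the low card's may be swapped.
- tall_edge (a point): Middle of the tall card's top edge, 125 mm above the worktop; axes as of its stand.
- mug: Teal mug, 68 x 99 x 73 mm, bystander on the left. Origin: centre of its underside.
- shot: Small amber glass, 39 mm wide, 52 mm high, bystander in front. Origin: centre of its underside.
- sugar_bowl: Silver-grey lidded sugar bowl, 68 mm wide, 70 mm high, bystander at the back. Origin: centre of its underside.
Things that resemble listed ones, but are neither listed nor needed, are in the scene too. Leave any purple look-alike of the clip alone. What is shaped like the tall_stand but pink is not meant.

How it is judged:
On the way:
1. the clip, squeezed open in the gripper, is lifted clear of the low card (value of joint jaw above 0.2 rad and z of clip in the frame of small_edge above 0.035 m and contact force between the fingers and clip above 1 N and contact force between clip and small_stand below 0.1 N), for 0.2 s.
At the end, for the whole second after the job is handed in: The clip is held still, upright and in line with the tall card (0.25 rad), jaws at least 0.25 rad open; the card edge lies 3 to 22 mm below its hinge, within 9 mm of its mid-plane, 25 mm of the middle; clip and gripper do not touch the tall card; both stands upright (value of joint jaw above 0.25 rad and contact force between the fingers and clip above 1 N and contact force between each of clip, the fingers, the arm and tall_stand below 0.1 N and contact force between clip and small_stand below 0.1 N and x of tall_edge in the frame of clip between -0.009 and 0.009 m and y of tall_edge in the frame of clip between -0.025 and 0.025 m and z of tall_edge in the frame of clip between -0.022 and -0.003 m and angle between the y axis of clip and the y axis of tall_stand, either way round below 0.25 rad and angle between clip's own z axis and vertical below 0.25 rad and height (world z) of clip above 0.12 m and linear speed of clip below 0.02 m/s and angle between each of tall_stand, small_stand's own z axis and vertical below 0.05 rad); the arm keeps its last pose, push and grip.
It fails at once if a card stand is shoved by more than 25 mm or tipped (distance of any of tall_stand, small_stand from where it was at the start of the episode above 0.025 m or angle between any of tall_stand, small_stand's own z axis and vertical above 0.3 rad).
It fails at once if the mug, the little glass or the sugar bowl is moved by more than 30 mm (distance of any of mug, shot, sugar_bowl from where it was at the start of the episode above 0.03 m).
It fails at once if the clip clamps on the tall card (shuts with the card in its mouth) (value of joint jaw below 0.05 rad and contact force between clip and tall_stand above 1 N).
It also fails if it takes over 45 s, if anything falls off the work surface, if the arm or the gripper's body presses on something with over 40 N, if the wrist force passes 120 N, or if a joint passes its speed limit or range.

## Working session

There is one attempt and no reset: what is moved stays moved. The work goes in short steps, Python scripts to look and compute and a tool call to move; the robot and the scene stay as the last step left them, time stands still between calls to the robot, and variables do not carry over. Pictures are saved under pics/ and viewed, and the job is handed in when it is done.

Besides the shell and the picture viewer there is one more tool, called after ">>>" as name(argument=value, ...), one argument or row to a line, values as JSON. drive_tool: Moves the arm, as the interface text tells. Its arguments: {"type":"object","properties":{"series":{"type":"array","items":{"type":"object","properties":{"x":{"type":"number"},"y":{"type":"number"},"z":{"type":"number"},"ax":{"type":"number"},"ay":{"type":"number"},"az":{"type":"number"}}}},"hand":{"type":"number"}},"required":["series"]}

```bash
ls; mkdir -p pics; python3 - <<'E'
from plant import sensors,cams,manip
import cv2,numpy as np
print(sensors.state()); print(manip.pinch_z, [a for a in dir(manip) if a[0]!='_'])
for n in ("side","top","wrist"):
    f=cams.grab_frame(n); cv2.imwrite(f"pics/{n}0.png",f["img"]); print(n,np.round(f["camera_matrix"],1).tolist(),np.round(f["cam_to_world"],4).tolist())
E
```

```text
pics
{'time': 0.0, 'joint_pos': array([ 1.07100299e+00,  5.33767728e-02,  1.61435308e+00, -3.84027951e-05,
        1.47599712e+00, -1.18997522e-01]), 'joint_vel': array([-0.00204889, -0.00040417,  0.00145777,  0.00243762,  0.00254156,
        0.00217787]), 'joint_efforts': array([-8.07950391e-05, -3.93716419e+01, -3.70161545e+01, -1.86909128e-04,
        7.35191221e-03,  3.91438263e-06]), 'tool_pos': array([0.23198198, 0.57965367, 0.23001539]), 'tool_rot': array([ 0.69411162,  0.13309546,  0.6945454 , -0.13454122]), 'contact_force': array([-0.21069546,  0.12851812, -0.30920685]), 'ft_torque': array([ 0.03501803, -0.00649408, -0.00854953]), 'gripper_width': 1.0034787354738457}
-0.0187 ['IKError', 'pinch_z']
side [[352.4, 0.0, 258.5], [0.0, 352.4, 187.7], [0.0, 0.0, 1.0]] [[0.8787, -0.1931, 0.4366, 0.0771], [-0.4772, -0.3791, 0.7928, -0.825], [0.0124, -0.905, -0.4253, 0.5788], [0.0, 0.0, 0.0, 1.0]]
top [[356.8, 0.0, 251.3], [0.0, 356.8, 190.4], [0.0, 0.0, 1.0]] [[-0.0489, -0.9733, 0.2245, 0.319], [-0.9988, 0.0484, -0.0079, 0.025], [-0.0032, -0.2246, -0.9744, 1.1454], [0.0, 0.0, 0.0, 1.0]]
wrist [[297.3, 0.0, 255.8], [0.0, 297.3, 197.4], [0.0, 0.0, 1.0]] [[0.3717, 0.879, 0.2986, 0.1549], [0.9283, -0.3514, -0.1211, 0.6103], [-0.0015, 0.3222, -0.9467, 0.3725], [0.0, 0.0, 0.0, 1.0]]
```

View pics/side0.png

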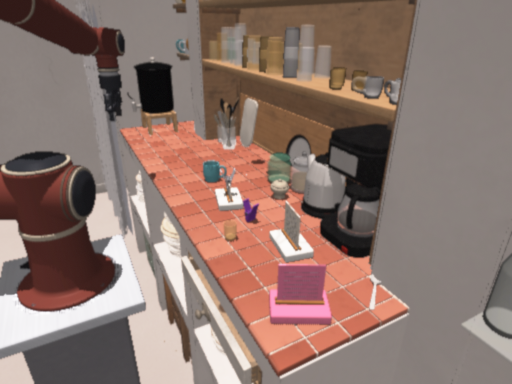

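View pics/top0.png

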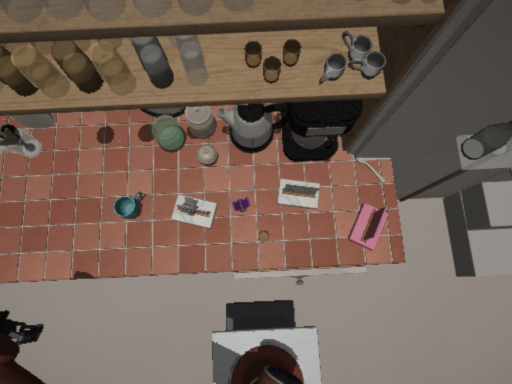

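View pics/wrist0.png

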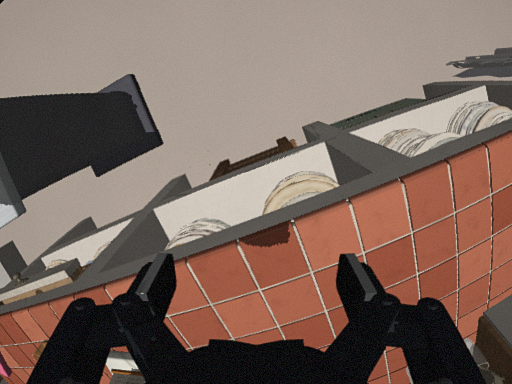

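The side view shows the steel clip on the low card at about (230,187), a purple look-alike on the worktop at (250,211), the white tall stand at (292,235) and the pink one at (300,295). In the top view these are at (189,207), (241,205), (299,194) and (369,226). I choose the steel clip and the white tall stand, and will check both in a close crop.

```bash
python3 - <<'E'
import cv2,numpy as np
t=cv2.imread("pics/top0.png"); s=cv2.imread("pics/side0.png")
a=cv2.resize(t[175:245,155:335],(720,280),interpolation=cv2.INTER_CUBIC)
b=cv2.resize(s[150:265,200:330],(390,345)[0:2],interpolation=cv2.INTER_CUBIC)
cv2.imwrite("pics/ct.png",a)
cv2.imwrite("pics/cs.png",cv2.resize(s[150:265,200:330],(650,575),interpolation=cv2.INTER_CUBIC))
E
```

```text
(no output)
```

View pics/ct.png

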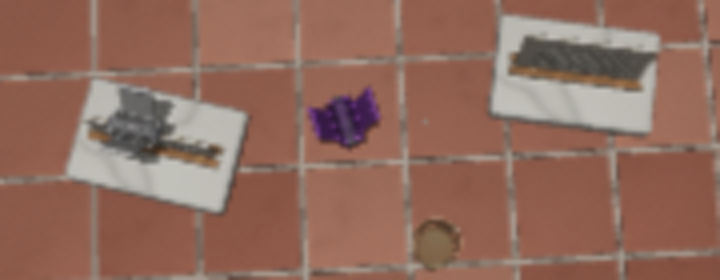

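View pics/cs.png

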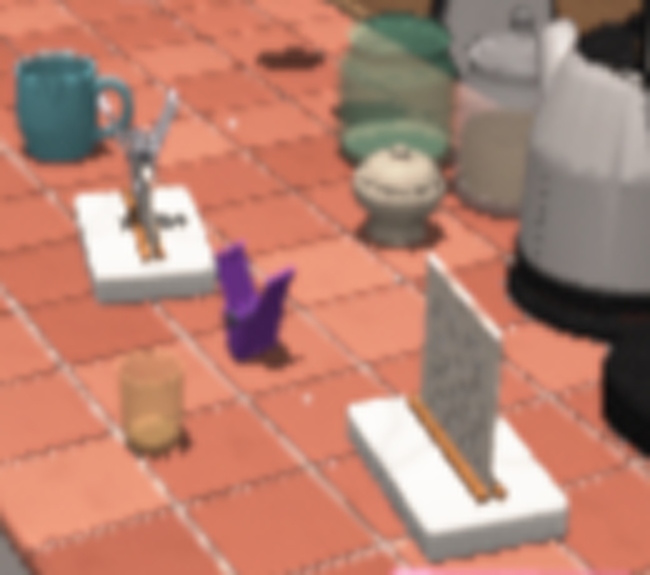

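```bash
cat > h.py <<'E'
import cv2,numpy as np
from scipy.spatial.transform import Rotation as R
def ray(f,uv,fish=False):
    K=f["camera_matrix"];T=f["cam_to_world"]
    x=(uv[0]-K[0,2])/K[0,0];y=(uv[1]-K[1,2])/K[1,1]
    if fish:
        r=np.hypot(x,y); d=np.array([0,0,1.]) if r<1e-9 else np.array([np.sin(r)*x/r,np.sin(r)*y/r,np.cos(r)])
    else: d=np.array([x,y,1.])
    d=T[:3,:3]@d
    return T[:3,3],d/np.linalg.norm(d)
def onz(f,uv,z,fish=False):
    o,d=ray(f,uv,fish); return o+d*(z-o[2])/d[2]
def tri(rays):
    A=0;b=0
    for o,d in rays:
        P=np.eye(3)-np.outer(d,d); A=A+P; b=b+P@o
    return np.linalg.solve(A,b)
def proj(f,p,fish=False):
    K=f["camera_matrix"];T=f["cam_to_world"]
    c=T[:3,:3].T@(np.array(p)-T[:3,3])
    if fish:
        r=np.hypot(c[0],c[1]);th=np.arctan2(r,c[2]); q=c[:2]/max(r,1e-9)*th
    else: q=c[:2]/c[2]
    return q*[K[0,0],K[1,1]]+K[:2,2]
def RT(q): return R.from_quat([q[1],q[2],q[3],q[0]]).as_matrix()
def rel(s,target,tx,ty):
    """series numbers to move from state pose to target pos with tool x dir tx, y dir ty"""
    Rm=RT(s["tool_rot"]); d=Rm.T@(np.array(target)-s["tool_pos"])/.025
    tx=np.array(tx)/np.linalg.norm(tx); ty=np.array(ty)-np.dot(ty,tx)*tx; ty/=np.linalg.norm(ty)
    W=np.column_stack([tx,ty,np.cross(tx,ty)])
    rv=R.from_matrix(Rm.T@W).as_rotvec(); return d,np.degrees(rv)/5
E
python3 - <<'E'
from h import *
from plant import cams
f=cams.grab_frame("top");im=f["img"].astype(int)
hsv=cv2.cvtColor(f["img"],cv2.COLOR_BGR2HSV)
m=((hsv[...,1]<45)&(hsv[...,2]>120)).astype(np.uint8)
roi=np.zeros_like(m);roi[180:235,165:330]=1;m*=roi
n,l,st,c=cv2.connectedComponentsWithStats(m)
for i in range(1,n):
    if st[i,4]<60: continue
    cnt=cv2.findContours((l==i).astype(np.uint8),0,2)[0][0]
    r=cv2.minAreaRect(cv2.convexHull(cnt)); bx=cv2.boxPoints(r)
    P=np.array([onz(f,p,.024)[:2] for p in bx]); print(st[i],r)
    print(P.mean(0).round(4), [np.round(P[(k+1)%4]-P[k],4).tolist()+[round(float(np.linalg.norm(P[(k+1)%4]-P[k])),4)] for k in range(2)])
E
```

```text
[277 180  43  28 678] ((297.9405822753906, 193.09405517578125), (40.697021484375, 25.47295379638672), 5.710593223571777)
[ 0.5614 -0.1334] [[0.0832, -0.0136, 0.0843], [-0.0201, -0.1301, 0.1316]]
[170 193  47  35 761] ((193.4089813232422, 210.5524139404297), (40.81584167480469, 28.485668182373047), 15.068489074707031)
[0.5212 0.2035] [[0.0883, -0.0237, 0.0914], [-0.0411, -0.126, 0.1326]]
```

```bash
cat > go.py <<'E'
import sys
from h import *
from plant import sensors
s=sensors.state()
def plan(tgt,n,sgn=1):
    n=np.array([n[0],n[1],0.]);d,r=rel(s,tgt,[0,0,-1],sgn*n)
    print("t",round(s["time"],2),"pos",s["tool_pos"].round(4),"w",round(s["gripper_width"],3),"F",s["contact_force"].round(1))
    print("shift",d.round(2),"turn",r.round(2))
E
python3 - <<'E'
from go import *
from plant import cams
f=cams.grab_frame("top"); g=cams.grab_frame("side")
p=onz(f,(190,207.5),.085);print(p)
# side crop barrel approx (145,165)/5+ (200,150)
print(tri([ray(f,(190,207.5)),ray(g,(229.3,185))]))
print(RT(s["tool_rot"]).round(3))
for sg in(1,-1): plan([p[0],p[1],.24],[.95,-.31],sg)
E
```

```text
[0.51965331 0.20383139 0.085     ]
[0.52626532 0.2072251  0.06074649]
[[-0.001  0.372  0.928]
 [-0.001  0.928 -0.372]
 [-1.    -0.001 -0.   ]]
t 0.2 pos [0.2321 0.5799 0.2305] w 0.999 F [-0.4  0.4  0. ]
shift [-0.37 -9.69 16.27] turn [1.725e+01 1.000e-02 1.000e-02]
t 0.2 pos [0.2321 0.5799 0.2305] w 0.999 F [-0.4  0.4  0. ]
shift [-0.37 -9.69 16.27] turn [-1.875e+01 -1.000e-02  1.000e-02]
```

>>> drive_tool(
  series=[
    {"x": -0.1,"y": -0.8,"z": 1.3,"ax": 1.4},
    {"x": -0.2,"y": -1.6,"z": 2.6,"ax": 2.8},
    {"x": -0.3,"y": -2.4,"z": 3.9,"ax": 4.2},
    {"x": -0.4,"y": -3.2,"z": 5.2,"ax": 5.6},
    {"x": -0.4,"y": -4.0,"z": 6.5,"ax": 7},
  ],
  hand=1,
)

```text
schema error: expected keys x, y, z, ax, ay, az
```

```bash
python3 - <<'E'
from go import *
plan([.5197,.2038,.24],[.95,-.31])
E
```

```text
t 0.3 pos [0.2322 0.58   0.2309] w 1.0 F [-1.3 -0.4  0.2]
shift [-0.36 -9.7  16.27] turn [1.725e+01 1.000e-02 1.000e-02]
```

All six keys are required in each row.

>>> drive_tool(
  series=[
    {"x": -0.1,"y": -0.8,"z": 1.3,"ax": 1.4,"ay": 0,"az": 0},
    {"x": -0.2,"y": -1.6,"z": 2.6,"ax": 2.8,"ay": 0,"az": 0},
    {"x": -0.3,"y": -2.4,"z": 3.9,"ax": 4.2,"ay": 0,"az": 0},
    {"x": -0.4,"y": -3.2,"z": 5.2,"ax": 5.6,"ay": 0,"az": 0},
    {"x": -0.4,"y": -4.0,"z": 6.5,"ax": 7,"ay": 0,"az": 0},
  ],
  hand=1,
)

```text
time: 0.72
tool_pos: [0.3468, 0.4257, 0.242]
tool_rot: [0.621, 0.339, 0.621, -0.338]
contact_force: [0.8, 0.5, -0.5]
gripper_width: 1.0
```

```bash
python3 - <<'E'
from go import *
plan([.5197,.2038,.24],[.95,-.31])
E
```

```text
t 0.72 pos [0.3468 0.4257 0.242 ] w 1.0 F [ 0.8  0.5 -0.5]
shift [ 0.08  0.99 11.21] turn [ 1.019e+01 -1.000e-02 -1.000e-02]
```

>>> drive_tool(
  series=[
    {"x": 0,"y": 0.2,"z": 1.5,"ax": 1.4,"ay": 0,"az": 0},
    {"x": 0,"y": 0.3,"z": 3,"ax": 2.8,"ay": 0,"az": 0},
    {"x": 0,"y": 0.5,"z": 4.5,"ax": 4.2,"ay": 0,"az": 0},
    {"x": 0,"y": 0.7,"z": 6,"ax": 5.6,"ay": 0,"az": 0},
    {"x": 0,"y": 0.8,"z": 7.5,"ax": 7,"ay": 0,"az": 0},
  ],
)

```text
time: 1.13
tool_pos: [0.4664, 0.2795, 0.2415]
tool_rot: [0.491, 0.51, 0.49, -0.509]
contact_force: [0.6, -0.1, -0.7]
gripper_width: 0.996
```

```bash
python3 - <<'E'
from go import *
plan([.5197,.2038,.24],[.95,-.31])
E
```

```text
t 1.13 pos [0.4664 0.2795 0.2415] w 0.996 F [ 0.6 -0.1 -0.7]
shift [0.06 2.25 2.94] turn [ 3.18 -0.   -0.01]
```

>>> drive_tool(
  series=[
    {"x": 0,"y": 0.8,"z": 1.0,"ax": 1.2,"ay": 0,"az": 0},
    {"x": 0,"y": 1.6,"z": 2,"ax": 2.4,"ay": 0,"az": 0},
    {"x": 0,"y": 2.2,"z": 2.9,"ax": 3.2,"ay": 0,"az": 0},
    {"x": 0,"y": 2.2,"z": 2.9,"ax": 3.2,"ay": 0,"az": 0},
  ],
)

```text
time: 1.47
tool_pos: [0.5201, 0.2031, 0.2413]
tool_rot: [-0.415, -0.573, -0.414, 0.573]
contact_force: [0.6, 0.2, -0.1]
gripper_width: 1.002
```

```bash
python3 - <<'E'
from go import *
from plant import cams
plan([.5197,.2038,.24],[.95,-.31])
f=cams.grab_frame("wrist"); cv2.imwrite("pics/wrist1.png",f["img"]); np.savez("w1.npz",**f)
f=cams.grab_frame("top"); cv2.imwrite("pics/top1.png",f["img"]); 
E
```

```text
t 1.47 pos [0.5201 0.2031 0.2413] w 1.002 F [ 0.6  0.2 -0.1]
shift [ 0.05 -0.02 -0.02] turn [-0.03  0.01 -0.02]
```

View pics/wrist1.png

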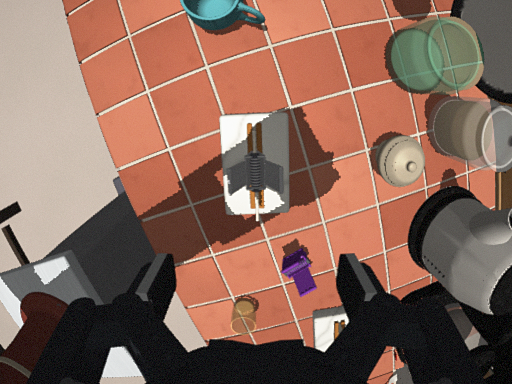

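```bash
python3 - <<'E'
import cv2
t=cv2.imread("pics/wrist1.png")
cv2.imwrite("pics/cw1.png",cv2.resize(t[105:225,210:310],None,fx=5,fy=5,interpolation=cv2.INTER_CUBIC))
E
```

```text
(no output)
```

View pics/cw1.png

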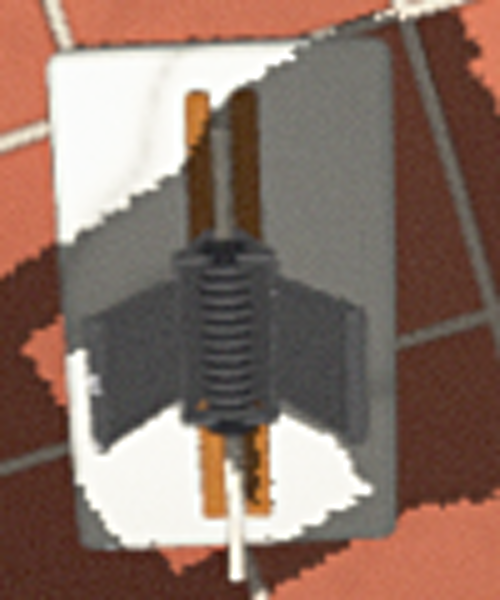

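```bash
python3 - <<'E'
from h import *
f=dict(np.load("w1.npz"))
c=lambda u,v:(210+u/5,105+v/5)
q=lambda u,v,z:onz(f,c(u,v),z,True)[:2].round(4)
print("barrel",q(228,337,.086),"levers mid",q(97,388,.12),q(362,375,.12),(q(97,388,.12)+q(362,375,.12))/2)
a,b=q(222,245,.088),q(234,425,.088);print("coil",a,b,np.linalg.norm(a-b),np.degrees(np.arctan2(*(a-b))))
a,b=q(219,125,.08),q(237,578,.08);print("card",a,b,(a+b)/2,np.linalg.norm(a-b),np.degrees(np.arctan2(*(a-b))))
P=np.array([q(*p,.024) for p in [(47,50),(390,40),(395,545),(82,548)]]);print("foot",P.mean(0),[np.degrees(np.arctan2(*(P[i]-P[j]))) for i,j in((0,3),(1,2))],np.linalg.norm(P[0]-P[3]))
from go import plan,s
m=RT(s["tool_rot"]);print(m[:,1])
E
```

```text
barrel [0.5228 0.2109] levers mid [0.4994 0.2174] [0.5467 0.2045] [0.52305 0.21095]
coil [0.5278 0.23  ] [0.5182 0.1931] 0.038128335919628095 14.582942329484146
card [0.5346 0.2525] [0.507  0.1567] [0.5208 0.2046] 0.09969653955880313 16.07170218188321
foot [0.52075  0.203975] [np.float64(15.896404224523225), np.float64(16.07859941760076)] 0.12851459061133877
[ 9.51673457e-01 -3.07111053e-01 -6.57385330e-04]
```

The wrist view shows the clip's coil centred at about (255.6,172.4) and its levers symmetric about it. Clip and card both line up at about 16°, so I'll align the gripper to that and descend.

```bash
python3 - <<'E'
from go import *
plan([.5229,.2109,.091],[.9613,-.2756])
E
```

```text
t 1.57 pos [0.5182 0.2062 0.2411] w 0.997 F [0.5 0.3 0.6]
shift [ 6.01  0.12 -0.24] turn [-0.38 -0.    0.01]
```

```bash
python3 - <<'E'
from go import *
from plant import cams
for i in range(3):
    st=sensors.state(); print(st["time"],st["tool_pos"].round(4),st["joint_vel"].round(3),RT(st["tool_rot"])[:,1].round(3)); 
    if i<2: f=cams.grab_frame("wrist")
print(f["cam_to_world"][:3,3]-dict(np.load("w1.npz"))["cam_to_world"][:3,3])
E
```

```text
1.5667 [0.5182 0.2062 0.2411] [ 0.037 -0.007  0.009  0.003  0.003 -0.   ] [ 0.952 -0.307 -0.001]
1.6167 [0.5178 0.2069 0.2412] [ 0.025 -0.006  0.004 -0.002 -0.    -0.   ] [ 0.952 -0.306 -0.001]
1.6667 [0.5175 0.2074 0.2412] [ 0.015 -0.004  0.001 -0.004 -0.002  0.002] [ 0.952 -0.305 -0.001]
[-2.68741266e-03  3.70742542e-03  8.05355093e-05]
```

>>> drive_tool(
  series=[
    {"x": 0,"y": 0,"z": 0,"ax": -0.4,"ay": 0,"az": 0},
    {"x": 0,"y": 0,"z": 0,"ax": -0.4,"ay": 0,"az": 0},
    {"x": 0,"y": 0,"z": 0,"ax": -0.4,"ay": 0,"az": 0},
    {"x": 0,"y": 0,"z": 0,"ax": -0.4,"ay": 0,"az": 0},
    {"x": 0,"y": 0,"z": 0,"ax": -0.4,"ay": 0,"az": 0},
  ],
)

```text
time: 2.08
tool_pos: [0.5177, 0.2073, 0.2413]
tool_rot: [0.427, 0.564, 0.427, -0.564]
contact_force: [-0.2, -1.0, -0.1]
gripper_width: 1.003
```

```bash
python3 - <<'E'
from go import *
from plant import cams
f=cams.grab_frame("wrist"); cv2.imwrite("pics/wrist2.png",f["img"]); np.savez("w2.npz",**f)
print(s["joint_vel"].round(4))
for p in [(.5228,.2109,.086),(.4994,.2174,.12),(.5467,.2045,.12),(.507,.1567,.08),(.5346,.2525,.08)]:
    u=proj(f,p,True); print(u)
    cv2.circle(f["img"],tuple(int(round(x)) for x in u),1,(0,0,255),-1)
cv2.imwrite("pics/cw2.png",cv2.resize(f["img"][105:225,210:310],None,fx=5,fy=5,interpolation=cv2.INTER_CUBIC))
plan([.5229,.2109,.091],[.9613,-.2756])
E
```

```text
[-0.0053  0.001  -0.0005 -0.0001 -0.0008  0.0003]
[259.49013011 175.81649206]
[233.69028792 185.24754895]
[286.59948519 184.80101042]
[258.80727243 223.58691497]
[259.57871063 133.49179435]
t 2.08 pos [0.5177 0.2073 0.2413] w 1.003 F [-0.2 -1.  -0.1]
shift [ 6.01  0.16 -0.19] turn [ 0.04 -0.   -0.  ]
```

View pics/cw2.png

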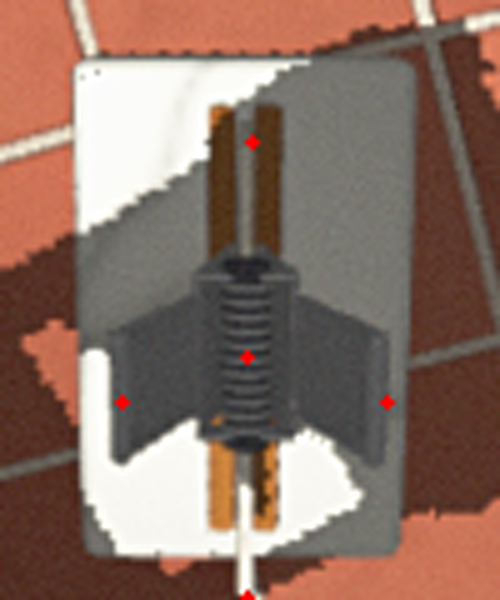

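Points re-project onto coil, levers and card ends within about 1 mm. Descending.

>>> drive_tool(
  series=[
    {"x": 0.8,"y": 0.1,"z": -0.1,"ax": 0,"ay": 0,"az": 0},
    {"x": 1.6,"y": 0.16,"z": -0.19,"ax": 0,"ay": 0,"az": 0},
    {"x": 2.4,"y": 0.16,"z": -0.19,"ax": 0,"ay": 0,"az": 0},
    {"x": 3.0,"y": 0.16,"z": -0.19,"ax": 0,"ay": 0,"az": 0},
    {"x": 3.0,"y": 0.16,"z": -0.19,"ax": 0,"ay": 0,"az": 0},
  ],
)

```text
time: 2.55
tool_pos: [0.5207, 0.2097, 0.162]
tool_rot: [-0.425, -0.562, -0.427, 0.566]
contact_force: [-0.7, 0.4, -0.7]
gripper_width: 1.0
```

>>> drive_tool(
  series=[
    {"x": 0,"y": 0,"z": 0,"ax": 0,"ay": 0,"az": 0},
    {"x": 0,"y": 0,"z": 0,"ax": 0,"ay": 0,"az": 0},
    {"x": 0,"y": 0,"z": 0,"ax": 0,"ay": 0,"az": 0},
  ],
)

```text
time: 2.8
tool_pos: [0.5241, 0.2106, 0.1682]
tool_rot: [0.427, 0.565, 0.426, -0.563]
contact_force: [-0.3, 0.1, 0.4]
gripper_width: 1.001
```

```bash
python3 - <<'E'
from go import *
from plant import cams
f=cams.grab_frame("wrist"); cv2.imwrite("pics/wrist3.png",f["img"]); np.savez("w3.npz",**f)
plan([.5229,.2109,.091],[.9613,-.2756])
E
```

```text
t 2.8 pos [0.5241 0.2106 0.1682] w 1.001 F [-0.3  0.1  0.4]
shift [ 3.09 -0.06  0.01] turn [ 0.04 -0.02 -0.03]
```

View pics/wrist3.png

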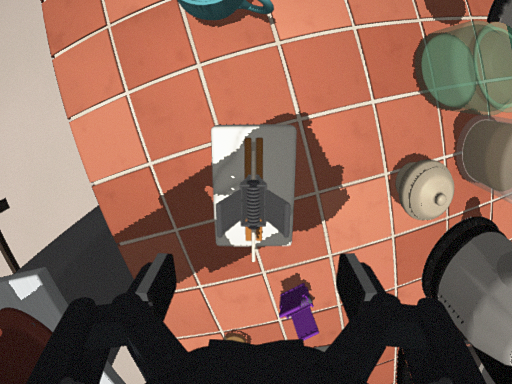

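The clip's coil is now at about (254,205), midway between the open fingers (about 155 and 358). I'll make the final descent slower.

>>> drive_tool(
  series=[
    {"x": 0.5,"y": -0.03,"z": 0,"ax": 0,"ay": 0,"az": 0},
    {"x": 1.0,"y": -0.05,"z": 0,"ax": 0,"ay": 0,"az": 0},
    {"x": 1.5,"y": -0.05,"z": 0,"ax": 0,"ay": 0,"az": 0},
    {"x": 2.0,"y": -0.05,"z": 0,"ax": 0,"ay": 0,"az": 0},
    {"x": 2.3,"y": -0.05,"z": 0,"ax": 0,"ay": 0,"az": 0},
  ],
)

```text
time: 3.27
tool_pos: [0.5204, 0.2102, 0.1055]
tool_rot: [-0.426, -0.563, -0.427, 0.565]
contact_force: [0.1, -0.7, 0.0]
gripper_width: 1.001
```

>>> drive_tool(
  series=[
    {"x": 0.2,"y": 0,"z": 0,"ax": 0,"ay": 0,"az": 0},
    {"x": 0.4,"y": 0,"z": 0,"ax": 0,"ay": 0,"az": 0},
    {"x": 0.5,"y": 0,"z": 0,"ax": 0,"ay": 0,"az": 0},
    {"x": 0.5,"y": 0,"z": 0,"ax": 0,"ay": 0,"az": 0},
    {"x": 0.5,"y": 0,"z": 0,"ax": 0,"ay": 0,"az": 0},
  ],
)

```text
time: 3.68
tool_pos: [0.5223, 0.2107, 0.0967]
tool_rot: [0.427, 0.564, 0.426, -0.564]
contact_force: [-0.2, -0.0, 0.2]
gripper_width: 0.996
```

>>> drive_tool(
  series=[
    {"x": 0,"y": 0,"z": 0,"ax": 0,"ay": 0,"az": 0},
    {"x": 0,"y": 0,"z": 0,"ax": 0,"ay": 0,"az": 0},
    {"x": 0,"y": 0,"z": 0,"ax": 0,"ay": 0,"az": 0},
  ],
)

```text
time: 3.93
tool_pos: [0.5223, 0.2107, 0.0969]
tool_rot: [0.427, 0.564, 0.426, -0.564]
contact_force: [0.4, 0.8, -0.2]
gripper_width: 0.998
```

```bash
python3 - <<'E'
from go import *
from plant import cams
f=cams.grab_frame("wrist"); np.savez("w4.npz",**f)
cv2.imwrite("pics/wrist4.png",f["img"])
plan([.5229,.2109,.091],[.9613,-.2756])
E
```

```text
t 3.93 pos [0.5223 0.2107 0.0969] w 0.998 F [ 0.4  0.8 -0.2]
shift [ 0.23  0.02 -0.01] turn [ 0.04 -0.01 -0.01]
```

View pics/wrist4.png

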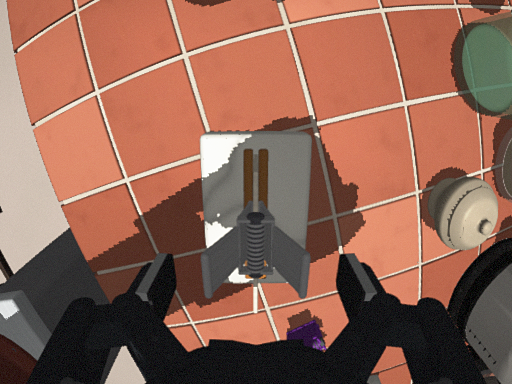

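>>> drive_tool(
  series=[
    {"x": 0.1,"y": 0,"z": 0,"ax": 0,"ay": 0,"az": 0},
    {"x": 0.2,"y": 0,"z": 0,"ax": 0,"ay": 0,"az": 0},
    {"x": 0.2,"y": 0,"z": 0,"ax": 0,"ay": 0,"az": 0},
    {"x": 0.2,"y": 0,"z": 0,"ax": 0,"ay": 0,"az": 0},
  ],
)

```text
time: 4.32
tool_pos: [0.5216, 0.2105, 0.0908]
tool_rot: [-0.426, -0.564, -0.427, 0.564]
contact_force: [0.5, 0.9, 1.0]
gripper_width: 1.005
```

>>> drive_tool(
  series=[
    {"x": 0,"y": 0,"z": 0,"ax": 0,"ay": 0,"az": 0},
    {"x": 0,"y": 0,"z": 0,"ax": 0,"ay": 0,"az": 0},
    {"x": 0,"y": 0,"z": 0,"ax": 0,"ay": 0,"az": 0},
    {"x": 0,"y": 0,"z": 0,"ax": 0,"ay": 0,"az": 0},
    {"x": 0,"y": 0,"z": 0,"ax": 0,"ay": 0,"az": 0},
  ],
  hand=0,
)

```text
time: 4.73
tool_pos: [0.5253, 0.211, 0.0959]
tool_rot: [0.428, 0.566, 0.425, -0.562]
contact_force: [-9.9, 0.0, 10.2]
gripper_width: 0.298
```

>>> drive_tool(
  series=[
    {"x": 0,"y": 0,"z": 0,"ax": 0,"ay": 0,"az": 0},
    {"x": 0,"y": 0,"z": 0,"ax": 0,"ay": 0,"az": 0},
    {"x": 0,"y": 0,"z": 0,"ax": 0,"ay": 0,"az": 0},
    {"x": 0,"y": 0,"z": 0,"ax": 0,"ay": 0,"az": 0},
    {"x": 0,"y": 0,"z": 0,"ax": 0,"ay": 0,"az": 0},
  ],
)

```text
time: 5.15
tool_pos: [0.526, 0.2111, 0.0956]
tool_rot: [0.428, 0.567, 0.425, -0.561]
contact_force: [2.6, -1.2, 9.1]
gripper_width: 0.232
```

```bash
python3 - <<'E'
from go import *
from plant import cams
f=cams.grab_frame("wrist"); np.savez("w5.npz",**f); g=cams.grab_frame("side")
o=np.zeros((400,800,3),np.uint8)
o[:,:400]=cv2.resize(f["img"][184:384,156:356],(400,400)); o[:,400:]=cv2.resize(g["img"][130:230,180:280],(400,400))
cv2.imwrite("pics/g5.png",o)
plan([.5229,.2109,.091],[.9613,-.2756])
E
```

```text
t 5.15 pos [0.526  0.2111 0.0956] w 0.232 F [ 2.6 -1.2  9.1]
shift [ 0.18 -0.12  0.04] turn [ 0.03 -0.05 -0.1 ]
```

View pics/g5.png

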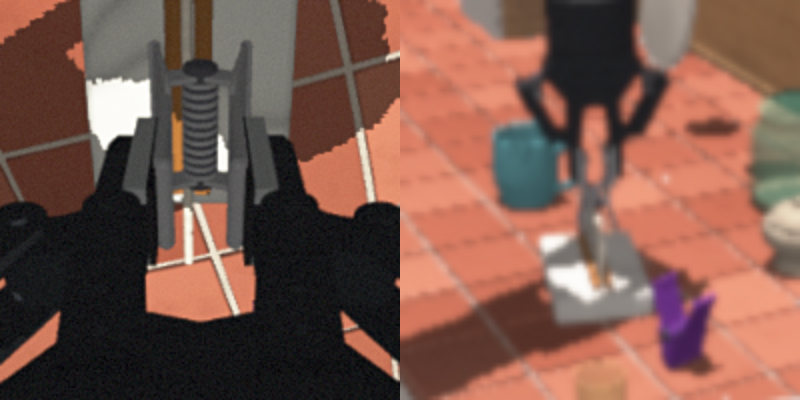

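The wrist crop shows the levers now upright and parallel between the pads, with the coil centred between them, so the clip is squeezed open (opening 0.232). Now I lift.

>>> drive_tool(
  series=[
    {"x": -0.2,"y": 0,"z": 0,"ax": 0,"ay": 0,"az": 0},
    {"x": -0.4,"y": 0,"z": 0,"ax": 0,"ay": 0,"az": 0},
    {"x": -0.7,"y": 0,"z": 0,"ax": 0,"ay": 0,"az": 0},
    {"x": -1.0,"y": 0,"z": 0,"ax": 0,"ay": 0,"az": 0},
    {"x": -1.4,"y": 0,"z": 0,"ax": 0,"ay": 0,"az": 0},
  ],
)

```text
time: 5.67
tool_pos: [0.5211, 0.2105, 0.1261]
tool_rot: [-0.426, -0.563, -0.427, 0.565]
contact_force: [0.6, 0.3, -0.6]
gripper_width: 0.239
```

>>> drive_tool(
  series=[
    {"x": -0.5,"y": 0,"z": 0,"ax": 0,"ay": 0,"az": 0},
    {"x": -1.0,"y": 0,"z": 0,"ax": 0,"ay": 0,"az": 0},
    {"x": -1.5,"y": 0,"z": 0,"ax": 0,"ay": 0,"az": 0},
    {"x": -2.0,"y": 0,"z": 0,"ax": 0,"ay": 0,"az": 0},
    {"x": -2.5,"y": 0,"z": 0,"ax": 0,"ay": 0,"az": 0},
  ],
)

```text
time: 6.08
tool_pos: [0.5221, 0.2107, 0.1906]
tool_rot: [0.427, 0.564, 0.426, -0.564]
contact_force: [0.5, -0.5, -0.1]
gripper_width: 0.238
```

>>> drive_tool(
  series=[
    {"x": -0.3,"y": 0,"z": 0,"ax": 0,"ay": 0,"az": 0},
    {"x": -0.6,"y": 0,"z": 0,"ax": 0,"ay": 0,"az": 0},
    {"x": -0.6,"y": 0,"z": 0,"ax": 0,"ay": 0,"az": 0},
    {"x": -0.6,"y": 0,"z": 0,"ax": 0,"ay": 0,"az": 0},
    {"x": -0.6,"y": 0,"z": 0,"ax": 0,"ay": 0,"az": 0},
  ],
)

```text
time: 6.5
tool_pos: [0.5215, 0.2105, 0.203]
tool_rot: [-0.426, -0.564, -0.427, 0.565]
contact_force: [-0.9, -0.0, -0.3]
gripper_width: 0.24
```

```bash
python3 - <<'E'
from go import *
from plant import cams
f=cams.grab_frame("wrist"); np.savez("w6.npz",**f); g=cams.grab_frame("side")
o=np.zeros((400,800,3),np.uint8)
o[:,:400]=cv2.resize(f["img"][184:384,156:356],(400,400)); o[:,400:]=cv2.resize(g["img"][110:210,180:280],(400,400))
cv2.imwrite("pics/g6.png",o); cv2.imwrite("pics/wrist6.png",f["img"]);cv2.imwrite("pics/side6.png",g["img"])
t=cams.grab_frame("top");cv2.imwrite("pics/top6.png",t["img"])
plan([.5614,-.1334,.22],[.988,-.153])
E
```

```text
t 6.5 pos [0.5215 0.2105 0.203 ] w 0.24 F [-0.9 -0.  -0.3]
shift [-0.68  5.28 12.8 ] turn [-1.4   0.01  0.02]
```

View pics/g6.png

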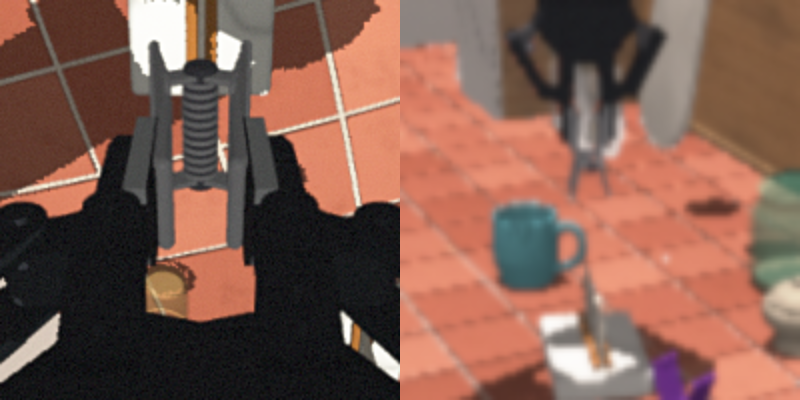

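Side crop: the clip hangs below the fingers with its jaws spread in an inverted V, clear of the low card. In the wrist crop the coil is at about pixel (256.5,247.5). Next I measure the clip's offset from the TCP.

```bash
python3 - <<'E'
from go import *
from plant import cams
f=dict(np.load("w6.npz")); g=cams.grab_frame("side")
gi=cv2.resize(g["img"][125:170,205:250],(765,585)[0:1]*2,interpolation=cv2.INTER_CUBIC)[:590]
cv2.imwrite("pics/cs6.png",gi)
fi=cv2.resize(f["img"][200:300,220:300],(480,600),interpolation=cv2.INTER_CUBIC); cv2.imwrite("pics/cw6.png",fi)
print(s["time"],s["tool_pos"],s["joint_vel"].round(3))
E
```

```text
6.65 [0.52143749 0.21049096 0.20276107] [-0.001 -0.    -0.004 -0.002 -0.002  0.001]
```

View pics/cs6.png

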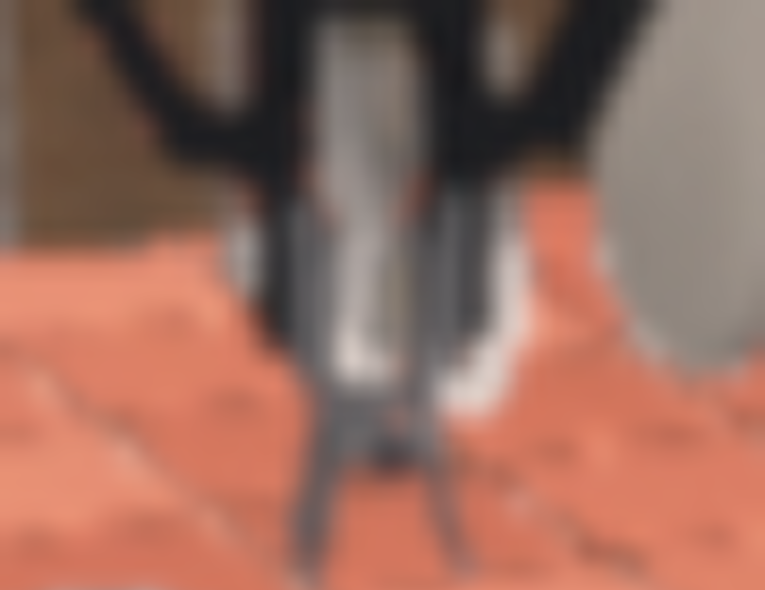

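View pics/cw6.png

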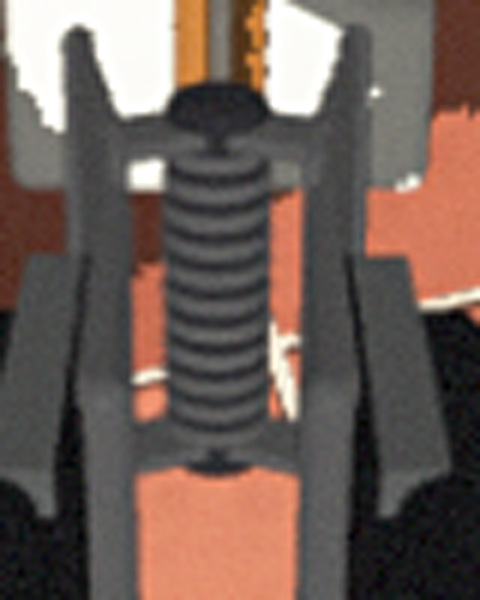

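```bash
python3 - <<'E'
from go import *
from plant import cams
f=dict(np.load("w6.npz")); g=cams.grab_frame("side")
Rm=RT(s["tool_rot"])
e=tri([ray(f,(256.2,275.8),True),ray(g,(227.94,151.76))]); print("near end",e,"tool",(Rm.T@(e-s["tool_pos"])).round(4))
for z in (-.004,-.006,-.008,-.010,-.012):
    zz=s["tool_pos"][2]+z
    a,b=[onz(f,p,zz,True) for p in((256.2,220),(256.2,275.8))]; print(z,np.linalg.norm(a-b).round(4),(Rm.T@((a+b)/2-s["tool_pos"])).round(4))
E
```

```text
near end [0.51731476 0.18934123 0.1907789 ] tool [0.0121 0.0017 0.0215]
-0.004 0.0358 [ 0.004   0.0003 -0.002 ]
-0.006 0.0363 [ 0.006   0.0003 -0.0009]
-0.008 0.0368 [0.008  0.0003 0.0002]
-0.01 0.0373 [0.01   0.0003 0.0013]
-0.012 0.0378 [0.012  0.0003 0.0024]
```

>>> drive_tool(
  series=[
    {"x": -0.2,"y": 0.4,"z": 1.0,"ax": -0.2,"ay": 0,"az": 0},
    {"x": -0.4,"y": 0.9,"z": 2.2,"ax": -0.4,"ay": 0,"az": 0},
    {"x": -0.6,"y": 1.4,"z": 3.5,"ax": -0.6,"ay": 0,"az": 0},
    {"x": -0.7,"y": 2.0,"z": 4.8,"ax": -0.8,"ay": 0,"az": 0},
    {"x": -0.7,"y": 2.5,"z": 6.1,"ax": -1.0,"ay": 0,"az": 0},
  ],
)

```text
time: 7.17
tool_pos: [0.541, 0.0454, 0.2221]
tool_rot: [0.451, 0.545, 0.451, -0.544]
contact_force: [0.9, -0.1, -0.5]
gripper_width: 0.239
```

>>> drive_tool(
  series=[
    {"x": 0,"y": 0.5,"z": 1.3,"ax": -0.2,"ay": 0,"az": 0},
    {"x": 0,"y": 1.0,"z": 2.6,"ax": -0.4,"ay": 0,"az": 0},
    {"x": 0,"y": 1.5,"z": 3.8,"ax": -0.4,"ay": 0,"az": 0},
    {"x": 0,"y": 1.9,"z": 4.8,"ax": -0.4,"ay": 0,"az": 0},
    {"x": 0,"y": 2.1,"z": 5.4,"ax": -0.4,"ay": 0,"az": 0},
  ],
)

```text
time: 7.58
tool_pos: [0.5669, -0.0985, 0.2211]
tool_rot: [-0.46, -0.537, -0.459, 0.538]
contact_force: [0.2, 0.5, -1.7]
gripper_width: 0.239
```

>>> drive_tool(
  series=[
    {"x": 0,"y": 0,"z": 0,"ax": 0,"ay": 0,"az": 0},
    {"x": 0,"y": 0,"z": 0,"ax": 0,"ay": 0,"az": 0},
    {"x": 0,"y": 0,"z": 0,"ax": 0,"ay": 0,"az": 0},
    {"x": 0,"y": 0,"z": 0,"ax": 0,"ay": 0,"az": 0},
    {"x": 0,"y": 0,"z": 0,"ax": 0,"ay": 0,"az": 0},
  ],
)

```text
time: 8.0
tool_pos: [0.5666, -0.0945, 0.2213]
tool_rot: [0.46, 0.537, 0.461, -0.537]
contact_force: [0.7, 0.1, -0.2]
gripper_width: 0.238
```

```bash
python3 - <<'E'
from go import *
from plant import cams
plan([.5614,-.1334,.22],[.988,-.153])
f=cams.grab_frame("wrist"); np.savez("w7.npz",**f); cv2.imwrite("pics/wrist7.png",f["img"])
E
```

```text
t 8.0 pos [ 0.5666 -0.0945  0.2213] w 0.238 F [ 0.7  0.1 -0.2]
shift [0.05 0.03 1.57] turn [ 0.01 -0.    0.  ]
```

View pics/wrist7.png

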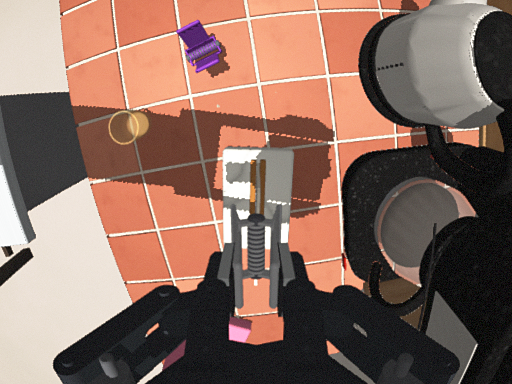

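```bash
python3 - <<'E'
from go import *
from plant import cams
f=dict(np.load("w7.npz"))
cv2.imwrite("pics/cw7.png",cv2.resize(f["img"][140:260,205:305],(500,600),interpolation=cv2.INTER_CUBIC))
g=cams.grab_frame("top"); print(onz(g,(308,160),0.0),onz(g,(310,135),.2))
cv2.imwrite("pics/top7.png",g["img"])
E
```

```text
[ 0.6781387  -0.17950426  0.        ] [ 0.68868014 -0.15565899  0.2       ]
```

View pics/cw7.png

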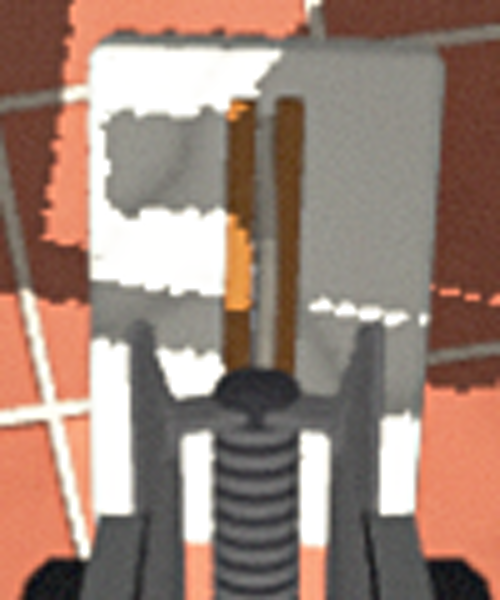

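View pics/top7.png

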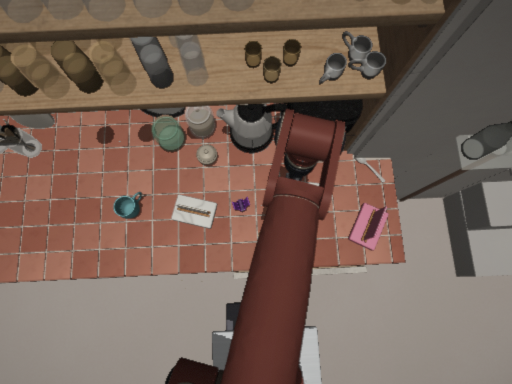

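```bash
python3 - <<'E'
from go import *
f=dict(np.load("w7.npz"))
q=lambda u,v,z:onz(f,(205+u/5,140+v/5),z,True)[:2].round(4)
P=np.array([q(*p,.024) for p in [(90,43),(443,50),(413,545),(93,545)]]);print(P,"foot",P.mean(0),[np.degrees(np.arctan2(*(P[i]-P[j]))) for i,j in((0,3),(1,2))],np.linalg.norm(P[0]-P[3]),np.linalg.norm(P[0]-P[1]))
a=P[1]-P[0];print("end angle",np.degrees(np.arctan2(-a[1],a[0])))
# wood strips mid at ends z~.03
a=(q(240,100,.03)+q(290,98,.03))/2; b=(q(237,360,.03)+q(288,365,.03))/2
print("strip",a,b,np.degrees(np.arctan2(*(a-b))))
E
```

```text
[[ 0.5332 -0.0624]
 [ 0.6138 -0.0763]
 [ 0.5918 -0.2035]
 [ 0.5095 -0.1908]] foot [ 0.562075 -0.13325 ] [np.float64(10.457917443197156), np.float64(9.812572228300542)] 0.13056894730371385 0.08178979153904233
end angle 9.784787512071537
strip [ 0.57135 -0.0806 ] [ 0.5611 -0.1444] 9.127049879397067
```

```bash
python3 - <<'E'
from go import *
plan([.5624,-.1333,.205],[.986,-.167])
E
```

```text
t 8.1 pos [ 0.5667 -0.0947  0.2214] w 0.236 F [-0.7 -0.5 -1.1]
shift [0.65 0.06 1.55] turn [ 0.17 -0.   -0.  ]
```

>>> drive_tool(
  series=[
    {"x": 0.2,"y": 0,"z": 0.4,"ax": 0.1,"ay": 0,"az": 0},
    {"x": 0.4,"y": 0.06,"z": 0.8,"ax": 0.17,"ay": 0,"az": 0},
    {"x": 0.6,"y": 0.06,"z": 1.2,"ax": 0.17,"ay": 0,"az": 0},
    {"x": 0.65,"y": 0.06,"z": 1.5,"ax": 0.17,"ay": 0,"az": 0},
    {"x": 0.65,"y": 0.06,"z": 1.55,"ax": 0.17,"ay": 0,"az": 0},
  ],
)

```text
time: 8.52
tool_pos: [0.5615, -0.1358, 0.2038]
tool_rot: [-0.455, -0.54, -0.456, 0.541]
contact_force: [-0.1, -0.2, -0.7]
gripper_width: 0.238
```

>>> drive_tool(
  series=[
    {"x": 0,"y": 0,"z": 0,"ax": 0,"ay": 0,"az": 0},
    {"x": 0,"y": 0,"z": 0,"ax": 0,"ay": 0,"az": 0},
    {"x": 0,"y": 0,"z": 0,"ax": 0,"ay": 0,"az": 0},
    {"x": 0,"y": 0,"z": 0,"ax": 0,"ay": 0,"az": 0},
    {"x": 0,"y": 0,"z": 0,"ax": 0,"ay": 0,"az": 0},
  ],
)

```text
time: 8.93
tool_pos: [0.5625, -0.1338, 0.2053]
tool_rot: [0.456, 0.54, 0.456, -0.54]
contact_force: [0.3, 0.3, -0.3]
gripper_width: 0.237
```

```bash
python3 - <<'E'
from go import *
from plant import cams
plan([.5624,-.1333,.149],[.986,-.167])
print(s["joint_vel"].round(3))
f=cams.grab_frame("wrist"); np.savez("w8.npz",**f); g=cams.grab_frame("side"); np.savez("s8.npz",**g)
o=np.zeros((500,800,3),np.uint8)
o[:,:400]=cv2.resize(f["img"][160:285,206:306],(400,500),interpolation=cv2.INTER_CUBIC); o[:,400:]=cv2.resize(g["img"][145:270,245:345],(400,500),interpolation=cv2.INTER_CUBIC)
cv2.imwrite("pics/g8.png",o)
cv2.imwrite("pics/side8.png",g["img"])
E
```

```text
t 8.93 pos [ 0.5625 -0.1338  0.2053] w 0.237 F [ 0.3  0.3 -0.3]
shift [ 2.25 -0.01 -0.02] turn [-0.01  0.   -0.01]
[ 0.001  0.002  0.002 -0.001 -0.     0.001]
```

View pics/g8.png

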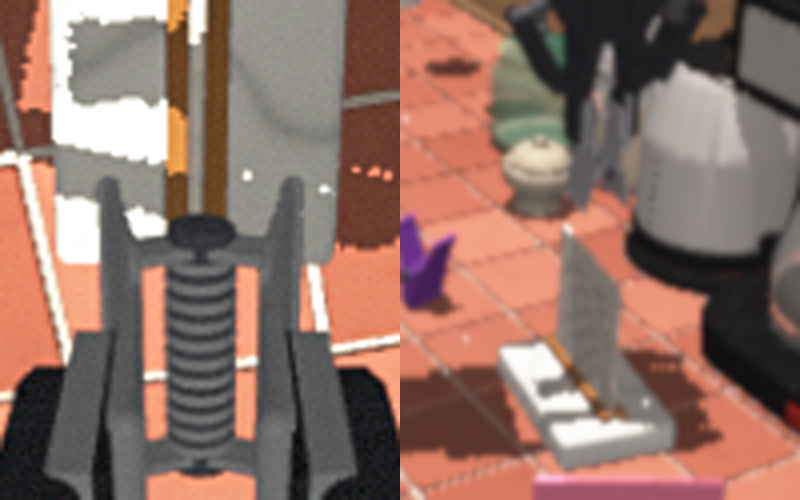

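View pics/side8.png

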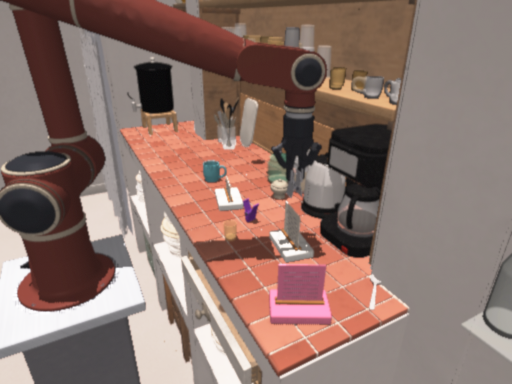

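```bash
python3 - <<'E'
from go import *
f=dict(np.load("w8.npz"));g=dict(np.load("s8.npz"))
d=np.array([.167,.986,0]);n=np.array([.986,-.167,0])
E=np.array([.5624,-.1333,.125]); C=np.array([.5625,-.1338,.2053-.0115])
A=f["img"][160:285,206:306].copy();B=g["img"][145:270,245:345].copy()
A=cv2.resize(A,(400,500),interpolation=cv2.INTER_CUBIC);B=cv2.resize(B,(400,500),interpolation=cv2.INTER_CUBIC)
def mk(p,col):
    u=(proj(f,p,True)-[206,160])*4+2; cv2.circle(A,tuple(u.astype(int).tolist()),3,col,-1)
    u=(proj(g,p)-[245,145])*4+2; cv2.circle(B,tuple(u.astype(int).tolist()),3,col,-1)
for k in(-.05,0,.05): mk(E+k*d,(0,0,255))
for k in(-.02,.02): mk(C+k*d,(0,255,0))
for k in(-1,1):
    for j in (-.018,.018): mk(C+[0,0,-.028]+n*k*.0145+d*j,(255,0,0))
cv2.imwrite("pics/p8.png",np.hstack([A,B]))
E
```

```text
(no output)
```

View pics/p8.png

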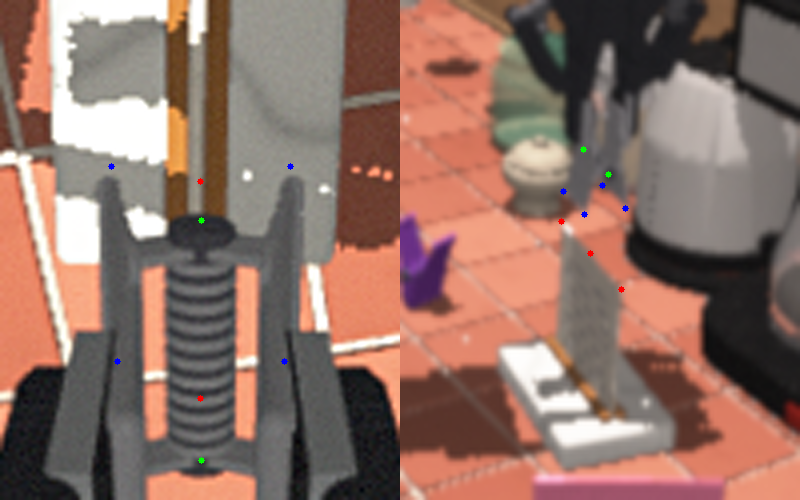

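Predicted points match in both views: the card is on the gripper mid-plane within about 1 mm in the wrist view, and the clip sits 1–2 px higher than predicted in the side view. I descend slowly.

>>> drive_tool(
  series=[
    {"x": 0.2,"y": 0,"z": 0,"ax": 0,"ay": 0,"az": 0},
    {"x": 0.4,"y": 0,"z": 0,"ax": 0,"ay": 0,"az": 0},
    {"x": 0.6,"y": 0,"z": 0,"ax": 0,"ay": 0,"az": 0},
    {"x": 0.8,"y": 0,"z": 0,"ax": 0,"ay": 0,"az": 0},
    {"x": 1.0,"y": 0,"z": 0,"ax": 0,"ay": 0,"az": 0},
  ],
)

```text
time: 9.45
tool_pos: [0.562, -0.134, 0.1791]
tool_rot: [-0.456, -0.54, -0.456, 0.54]
contact_force: [0.6, 0.6, -1.5]
gripper_width: 0.234
```

>>> drive_tool(
  series=[
    {"x": 0.1,"y": 0,"z": 0,"ax": 0,"ay": 0,"az": 0},
    {"x": 0.2,"y": 0,"z": 0,"ax": 0,"ay": 0,"az": 0},
    {"x": 0.3,"y": 0,"z": 0,"ax": 0,"ay": 0,"az": 0},
    {"x": 0.3,"y": 0,"z": 0,"ax": 0,"ay": 0,"az": 0},
    {"x": 0.3,"y": 0,"z": 0,"ax": 0,"ay": 0,"az": 0},
  ],
)

```text
time: 9.87
tool_pos: [0.5623, -0.1341, 0.1725]
tool_rot: [-0.456, -0.54, -0.456, 0.54]
contact_force: [0.0, -0.7, -0.4]
gripper_width: 0.237
```

```bash
cat > chk.py <<'E'
import sys
from go import *
from plant import cams
k=sys.argv[1]
plan([.5624,-.1333,.148],[.986,-.167])
f=cams.grab_frame("wrist"); np.savez(f"w{k}.npz",**f); g=cams.grab_frame("side"); np.savez(f"s{k}.npz",**g)
A=cv2.resize(f["img"][160:285,206:306],(400,500),interpolation=cv2.INTER_CUBIC); B=cv2.resize(g["img"][175:238,265:315],(400,500),interpolation=cv2.INTER_CUBIC)
cv2.imwrite(f"pics/g{k}.png",np.hstack([A,B]))
E
python3 chk.py 9
```

```text
t 9.87 pos [ 0.5623 -0.1341  0.1725] w 0.237 F [ 0.  -0.7 -0.4]
shift [ 0.98 -0.   -0.03] turn [-0.01 -0.    0.  ]
```

View pics/g9.png

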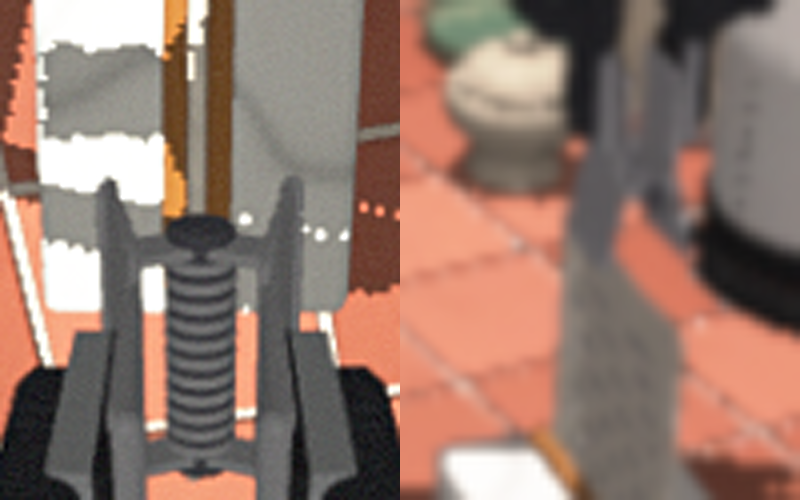

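```bash
cat > ov.py <<'E'
import sys
from go import *
k=sys.argv[1]; zo=float(sys.argv[2])
f=dict(np.load(f"w{k}.npz"));g=dict(np.load(f"s{k}.npz"))
d=np.array([.167,.986,0]);n=np.array([.986,-.167,0])
E=np.array([.5624,-.1333,.125]); C=s["tool_pos"]-[0,0,zo]
B=cv2.resize(g["img"][175:238,265:315],(595,750),interpolation=cv2.INTER_CUBIC); sc=750/63
def mk(p,col):
    u=(proj(g,p)-[265,175]+.5)*sc; cv2.circle(B,tuple(u.astype(int).tolist()),3,col,-1)
for q in(-.05,0,.05): mk(E+q*d,(0,0,255))
for q in(-.02,.02): mk(C+q*d,(0,255,0))
for q in(-1,1):
    for j in (-.018,.018): mk(C+[0,0,-.028]+n*q*.0145+d*j,(255,0,0))
cv2.imwrite(f"pics/p{k}.png",B[:600])
E
python3 ov.py 9 .0115
```

```text
(no output)
```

View pics/p9.png

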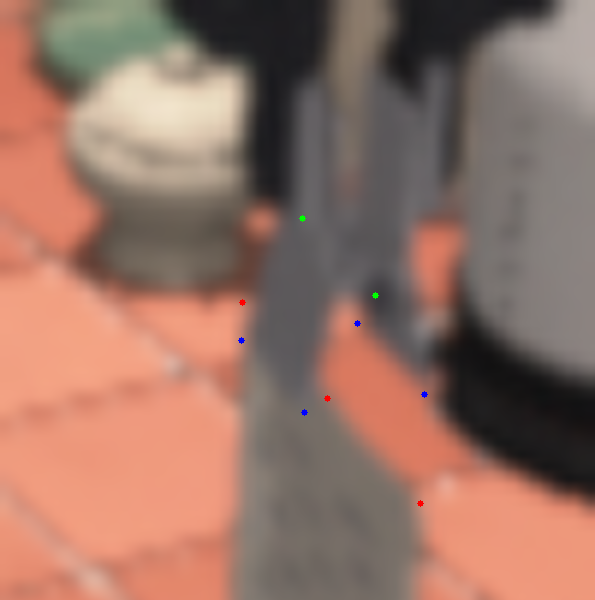

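The overlay matches laterally (tips and card edge within about 1 px), and the clip sits 2–4 mm higher than predicted. I aim for TCP z ≈ 0.147.

>>> drive_tool(
  series=[
    {"x": 0.15,"y": 0,"z": 0,"ax": 0,"ay": 0,"az": 0},
    {"x": 0.3,"y": 0,"z": 0,"ax": 0,"ay": 0,"az": 0},
    {"x": 0.45,"y": 0,"z": 0,"ax": 0,"ay": 0,"az": 0},
    {"x": 0.6,"y": 0,"z": 0,"ax": 0,"ay": 0,"az": 0},
    {"x": 0.7,"y": 0,"z": 0,"ax": 0,"ay": 0,"az": 0},
  ],
)

```text
time: 10.38
tool_pos: [0.5619, -0.134, 0.1541]
tool_rot: [-0.456, -0.54, -0.456, 0.541]
contact_force: [-0.6, 0.5, -0.5]
gripper_width: 0.232
```

>>> drive_tool(
  series=[
    {"x": 0.1,"y": 0,"z": 0,"ax": 0,"ay": 0,"az": 0},
    {"x": 0.2,"y": 0,"z": 0,"ax": 0,"ay": 0,"az": 0},
    {"x": 0.3,"y": 0,"z": 0,"ax": 0,"ay": 0,"az": 0},
    {"x": 0.3,"y": 0,"z": 0,"ax": 0,"ay": 0,"az": 0},
    {"x": 0.3,"y": 0,"z": 0,"ax": 0,"ay": 0,"az": 0},
  ],
)

```text
time: 10.8
tool_pos: [0.5622, -0.1341, 0.1474]
tool_rot: [-0.456, -0.54, -0.456, 0.54]
contact_force: [0.1, 0.4, -1.3]
gripper_width: 0.237
```

>>> drive_tool(
  series=[
    {"x": 0,"y": 0,"z": 0,"ax": 0,"ay": 0,"az": 0},
    {"x": 0,"y": 0,"z": 0,"ax": 0,"ay": 0,"az": 0},
    {"x": 0,"y": 0,"z": 0,"ax": 0,"ay": 0,"az": 0},
    {"x": 0,"y": 0,"z": 0,"ax": 0,"ay": 0,"az": 0},
    {"x": 0,"y": 0,"z": 0,"ax": 0,"ay": 0,"az": 0},
  ],
)

```text
time: 11.22
tool_pos: [0.5623, -0.1341, 0.1477]
tool_rot: [0.456, 0.54, 0.456, -0.54]
contact_force: [0.1, 0.2, -0.9]
gripper_width: 0.233
```

```bash
python3 chk.py 10; python3 ov.py 10 .0095
```

```text
t 11.22 pos [ 0.5623 -0.1341  0.1477] w 0.233 F [ 0.1  0.2 -0.9]
shift [-0.01 -0.   -0.03] turn [-0.01  0.   -0.  ]
```

View pics/p10.png

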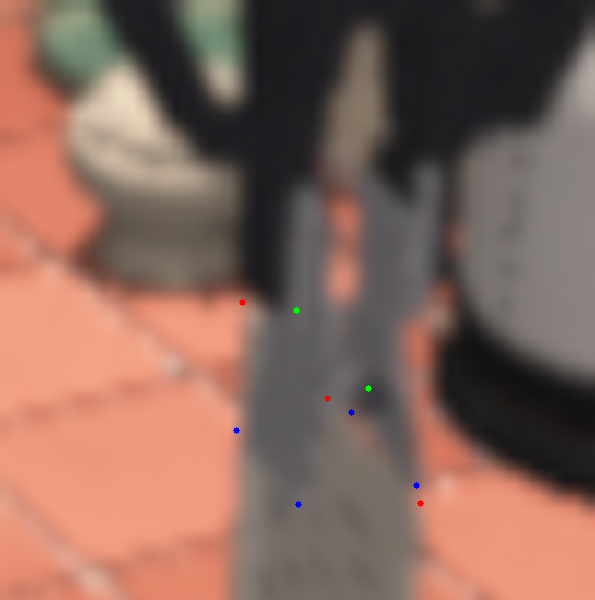

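View pics/g10.png

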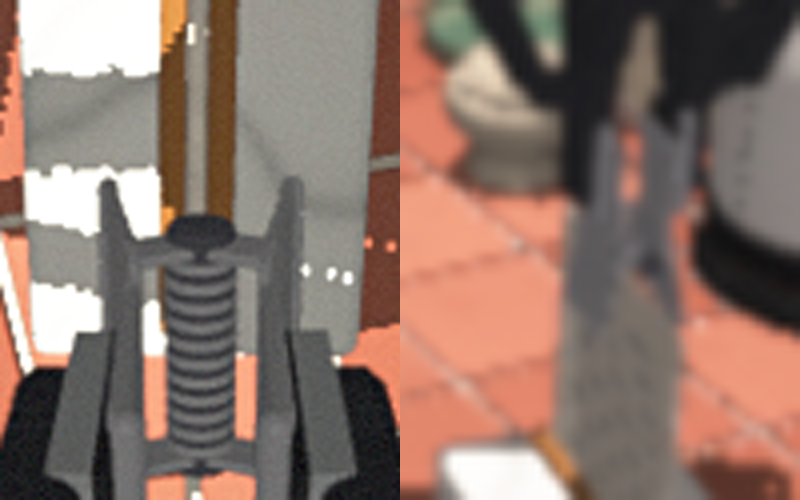

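The side overlay shows the jaws on both sides of the card top. The coil's near end is at about (372,395) against a predicted (368,388), roughly 12–13 mm above the edge. The wrist view has the card on the clip's mid-plane, and the contact force is at noise level. Handing in.

```bash
python3 - <<'E'
from plant import workorder,sensors
s=sensors.state();print(s["time"],s["joint_vel"].round(3),s["contact_force"].round(2))
print(workorder.job_done())
E
```

```text
11.3167 [ 0.     0.     0.004 -0.    -0.    -0.001] [ 0.08  0.51 -0.59]
the job is handed in; nothing more can be done
None
```

I squeezed the steel clip's levers, lifted it open off the low card, and lowered it over the middle of the tall white card's top edge. I handed the job in at about 11.3 s with the clip still held open; no verdict was reported.

My last checks, all from camera images and the arm's readings:

- **Height:** the hinge is about 12–13 mm above the card edge, give or take 3 mm (the limits are 3 to 22 mm).
- **Centring:** the card lies on the clip's mid-plane within about 1–2 mm. It is about 1 mm from the middle along the edge and parallel within about 1°.
- **Jaws:** the levers are upright and parallel, with one jaw in front of the card and one behind. The tip spacing matched a fully open clip.
- **Contact:** the wrist force was at noise level (under 1 N) and the arm was still. I saw no sign that the stands had shifted. I did not check the mug, glass and bowl again at the end; the wrist force showed no contact on the way.

**One disagreement:** in the side view the left jaw tip looked about 2 px (roughly 5 mm) higher than predicted, while the right tip and the coil agreed within 1 px. I put this down to blur and calibration; it stays inside the allowed range either way.

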